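# Load a wire reel into the payoff stand and set its brake

## Task

Load the black-flanged reel of copper wire, which lies on its spindle in a V rest, into the teal payoff stand: swing the red-handled brake arm up and back until it rests open, then lay the reel's spindle fully home in both open bearings, brake drum at the brake-arm end. Then lower the brake arm gently, without letting it drop, until its shoe rests on the drum. Leave the reel of silver wire and everything else on the bench where they are.

Things in the scene. Friction and masses are not known exactly. Their poses are not given: they have to be found in the camera images.
- payoff_stand: Fixed teal payoff stand: base plate x -75..75, y -66..99 mm, 10 mm high, two upright bearing plates. Origin on the bench midway between the bearings; x axis along the bearing axis from the brake-arm end to the plain end, z up. Wire guide roller at y = -54, 31 mm high; hinge post of the arm at x = -47..-23, y = 54..86, 126 mm high.
- bearing_brake (a point): Where the spindle's axis lies when home in the bearing at the brake-arm end (stand frame -53, 0, 80 mm). Each bearing plate is 8 mm thick along x (49..57 mm from the middle), 46 mm wide, its top 97 mm above the bench, with an open slot 13 mm wide under a mouth flared to 36 mm.
- bearing_plain (a point): Where the spindle's axis lies when home in the other bearing (stand frame 53, 0, 80 mm).
- brake_arm (a joint): Brake arm's angle (rad). 0: fallen on its lower stop, 0.30 rad below level (as at the start); 0.30: level, shoe on the drum of a seated reel; 1.87: upright; 2.25: leaning back on its open stop, where it stays by its weight. It is free and weighted: released short of upright, it falls.
- brake_hinge (a point): Point on the brake arm's hinge axis (stand frame -35, 70, 116 mm), which runs along the stand's x. Level, the arm points from here along the stand's -y; raising swings the handle up and over to +y. Arm: bar 10 mm wide, 12 mm high, with a brass weight 23 mm across, up to 28 mm above the bar's axis, 100 mm from the hinge; cork shoe under it at 70 mm.
- brake_handle (a point): Middle of the red handle: round grip 14 mm thick, 42 mm long, lying along the stand's x axis 130 mm from the hinge axis, standing out from the arm away from the reel (this point at stand x = -68 mm). On the lower stop it is about 78 mm above the bench, open about 237 mm.
- copper_reel: Reel to load: black-flanged spool of copper wire, 60 mm across, 50 mm wide, on a steel spindle, 0.4 kg. Origin on the axis at mid-spool; x along the spindle. At -x the aluminium brake drum, 44 mm across, x = -41..-29; shoulders end at x = -45 and 45; journals 10 mm thick to 62 mm, end collars to 66 mm. Lies level in a V rest, axis 41 mm up; grip it from above across its 60 mm diameter.
- copper_reel_drum_end (a point): On the spindle's axis in the middle of the journal at the brake-drum end (reel frame -53, 0, 0 mm).
- copper_reel_plain_end (a point): On the spindle's axis in the middle of the other journal (reel frame 53, 0, 0 mm).
- rest_copper: Fixed V rest of folded steel under the copper reel, 50 x 52 mm, leaves up to 21 mm high, 43 mm apart at the top. Origin at the middle of its underside.
- silver_reel: Like the copper reel, but with silver-coloured wire: spool 64 mm across, 60 mm wide, 142 mm long over its spindle; axis 43 mm above the bench. To be left alone.
- rest_silver: Fixed V rest under the silver reel, like the other.
- cutters: Red-handled cutters lying on the bench, 55 x 152 x 13 mm, origin under the middle, length along y.
- marker: Blue and white marker pen lying on the bench, 17 x 135 x 16 mm, length along y.
- screwdriver: Red screwdriver lying on the bench, 28 x 204 x 28 mm, length along y.
- tape_roll: Roll of pale tape lying flat, 92 x 90 x 25 mm.
- varnish_pot: Amber varnish pot with black lid, 60 mm across, 76 mm high.
- toroid: Red-brown wound toroid lying flat, 124 mm across, 37 mm high.

How it is judged:
On the way, in this order (a step that is already met when the one before it is completed fails the run):
1. the brake arm is swung up and back past upright, onto or near its open stop (value of joint brake_arm above 1.95 rad), for 0.2 s.
2. the copper reel's spindle lies home in both bearings, drum at the brake-arm end, the arm still open (distance between copper_reel_drum_end and bearing_brake below 0.008 m and distance between copper_reel_plain_end and bearing_plain below 0.008 m and value of joint brake_arm above 1.87 rad), for 0.2 s.
At the end, for the whole second after the job is handed in: The copper reel lies at rest with both journals home in the bearings (each journal's middle within 8 mm of its bearing point, drum at the brake-arm end), the brake arm is down and still with its shoe on the drum (joint 0.24 to 0.37 rad), and the silver reel is still in its rest (within 20 mm) (distance between copper_reel_drum_end and bearing_brake below 0.008 m and distance between copper_reel_plain_end and bearing_plain below 0.008 m and value of joint brake_arm between 0.24 and 0.37 rad and velocity of joint brake_arm between -0.1 and 0.1 rad/s and linear speed of copper_reel below 0.02 m/s and angular speed of copper_reel below 0.3 rad/s and distance of silver_reel from where it was at the start of the episode below 0.02 m); the robot touches nothing.
It fails at once if the brake arm is let drop (falls faster than 6 rad/s) (velocity of joint brake_arm below -6 rad/s).
It fails at once if the silver reel is moved by more than 20 mm (distance of silver_reel from where it was at the start of the episode above 0.02 m).
It fails at once if another thing on the bench is moved by more than 30 mm (distance of any of cutters, marker, screwdriver, tape_roll, varnish_pot, toroid from where it was at the start of the episode above 0.03 m).
It also fails if it takes over 64 s, if anything falls off the work surface, if the arm or the gripper's body presses on something with over 40 N, if the wrist force passes 120 N, or if a joint passes its speed limit or range.

## Robot

A 7-joint arm with a two-finger parallel gripper is mounted at the origin on a cart in front of the work surface, level with it; the furniture and walls round the work are solid. World frame = base frame: x ahead of the robot, y to its left, z up, the work surface at z = 0. Lengths are in m, angles in rad, forces in N, time in s.
With the tool pointing down it reaches from about 0.35 to 0.775 m from the base axis. Payload 3.1 kg.
Tool frame: the origin (TCP) lies midway between the tips of the shut fingers; the grasp point (between the pads) lies 19 mm behind it; z points along the fingers, y is the line along which they close (so a half turn about z gives the same grasp; the last joint's range is limited). The gripper opens to 85 mm and grips with 20 to 120 N. Pads are 22 mm wide; open, the fingers measure 114 mm over their backs; the gripper's body (76 mm by 85 mm) begins 54 mm behind the grasp point. The pads swing forward as they close: fully open they stand 13 mm farther back than shut.
Start: joints at [1.089, 0.311, 0.014, 1.512, -0.004, 1.319, -0.027], TCP at [0.234, -0.498, 0.231] pointing down, gripper open.
Joint ranges: [-2.7, 2.7], [-0.3, 1.91], [-1.27, 1.3], [0.12, 2.57], [-1.44, 4.58], [0.2, 2.03], [-3.05, 3.05]. Speed limits (rad/s): [2.79, 2.79, 3.14, 3.14, 3.14, 3.14, 3.14].

## Interface

Orientations are given as a unit quaternion [w, x, y, z].
In Python, from workcell import env, set_gripper, vision gives the robot as it stands. The module is installed in compiled form; this text tells all that it offers. Calls block until the motion is done:
- env.movep(position, orientation): joint-space move of the TCP to a pose.
- env.movel(position, orientation=None, v=0.15): straight line of the TCP; orientation=None keeps the orientation; v is the mean speed in m/s.
- env.set_joints(angles): joint-space move.
- set_gripper(opening, strength=None): finger opening in m; strength is the grip in N (None keeps the last); returns when the fingers have stopped.
- env.pause(seconds).
- env.inverse_kinematics(position, orientation): joint angles nearest the present ones, or None.
- vision.get_image(name): name is "side" or "top" or "wrist"; returns the picture (384x512x3 uint8, red, green, blue); there is no depth.
- vision.camera_params(name): a dict with "vertical_fov" (degrees; the focal length in pixels is half the picture's height over the tangent of half this angle, whatever the lens; pixels are square), "cx", "cy" (the principal point, pixels), "R" (3x3) and "t" (3): a world point X has camera coordinates R X + t; the wrist camera has in their place "T_tool_cam" (4x4, takes a point from camera to tool coordinates, whose origin is the TCP and whose axes are the flange's). Camera axes: x right, y down, z forward; pixel columns grow to the right and rows downward; lengths in m; the calibration is good to about 2 mm. A picture is of the moment at which its call begins: read the wrist's pose just before it. camera_params takes no time and is no camera call.
A pose or a line that the arm cannot do raises env.Unreachable and nothing moves.
- env.job_done(): hands the job in; it is judged then, once.
Readings, each from a call of its own:
- env.current_time(): time.
- env.current_qpos(): joint angles.
- env.current_dq(): joint speeds.
- env.current_tau(): joint torques, N m.
- env.current_eef_pos(): TCP position.
- env.current_orientation(): TCP orientation.
- env.current_contact_force(): force on the tool from outside, world axes, zero at the start.
- env.current_wrist_torque(): the same for the moment, N m.
- env.current_width(): finger opening in m.
- env.current_grip_force(): force on a finger pad.
Only numpy, scipy, OpenCV 4.12 (cv2) and the standard library are available. Lean on these libraries where they do the work, as an engineer would, in place of code of your own. Each camera call takes 0.05 s, during which the arm holds its last target. There are 200 camera calls.

## Working session

There is one attempt and no reset: what is moved stays moved. The work goes in short steps, each a Python script; the robot and the scene stay as the last script left them, time stands still between calls to the robot, and variables do not carry over. Pictures are saved under pics/ and viewed, at most 12 in all, crops included, and the job is handed in when it is done.

```bash
mkdir -p pics; ls
python3 - <<'E'
from workcell import env, set_gripper, vision
import cv2,numpy as np
print(env.current_time(),env.current_orientation(),env.current_eef_pos())
for n in("side","top","wrist"):
    p=vision.camera_params(n);print(n,p)
    cv2.imwrite(f"pics/{n}0.png",cv2.cvtColor(vision.get_image(n),cv2.COLOR_RGB2BGR))
a=cv2.imread("pics/top0.png");b=cv2.imread("pics/side0.png")
cv2.imwrite("pics/top0b.png",cv2.resize(a,(800,600),interpolation=cv2.INTER_CUBIC))
E
```

```text
pics
0.0 [-1.11117493e-03  9.75911277e-01  2.18164723e-01 -3.13852001e-04] [ 0.23384739 -0.49701092  0.23023838]
side {'vertical_fov': 56.620657454471086, 'cx': 254.97840544679534, 'cy': 197.44429937143016, 'R': array([[ 0.99831399, -0.05480858,  0.01910993],
       [-0.01635754, -0.58153569, -0.81335643],
       [ 0.05569202,  0.81167251, -0.58145175]]), 't': array([-0.53947605,  0.04319868,  1.27702342])}
top {'vertical_fov': 54.869442710210954, 'cx': 253.18331364188856, 'cy': 187.7174767435901, 'R': array([[ 0.00950273, -0.99952349, -0.02936834],
       [-0.99280703, -0.00592537, -0.11957877],
       [ 0.11934777,  0.03029342, -0.99239025]]), 't': array([-0.0491057 ,  0.522659  ,  1.23058114])}
wrist {'vertical_fov': 67.26945705232279, 'cx': 252.12943155620798, 'cy': 191.9838723183939, 'T_tool_cam': array([[-1.25901955e-03, -9.45964575e-01, -3.24267539e-01,
         8.25011252e-02],
       [ 9.99999159e-01, -1.29147852e-03, -1.15107303e-04,
         4.86627183e-05],
       [-3.09897132e-04, -3.24267412e-01,  9.45965406e-01,
        -1.42278963e-01],
       [ 0.00000000e+00,  0.00000000e+00,  0.00000000e+00,
         1.00000000e+00]])}
```

View pics/top0b.png

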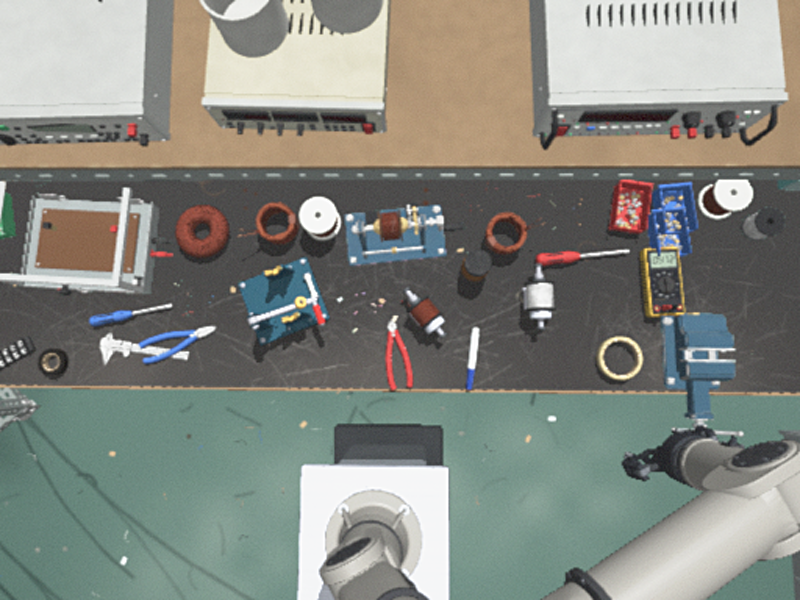

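View pics/side0.png

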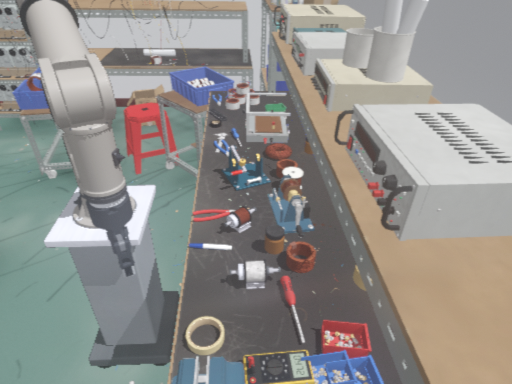

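Top view (800-wide): teal stand around (285,300), copper reel around (426,313), silver around (540,298). I'll zoom on the first two.

```bash
cat > h.py <<'E'
from workcell import env, set_gripper, vision
import cv2,numpy as np
from scipy.spatial.transform import Rotation as Rn
def cam(n):
    p=vision.camera_params(n); f=192/np.tan(np.radians(p["vertical_fov"]/2))
    if n=="wrist":
        T=np.eye(4); q=env.current_orientation(); T[:3,:3]=Rn.from_quat(np.roll(q,-1)).as_matrix(); T[:3,3]=env.current_eef_pos()
        T=np.linalg.inv(T@p["T_tool_cam"]); R,t=T[:3,:3],T[:3,3]
    else: R,t=np.array(p["R"]),np.array(p["t"])
    return f,p["cx"],p["cy"],R,t
def ray(c,u,v,z):
    f,cx,cy,R,t=c; d=R.T@np.array([(u-cx)/f,(v-cy)/f,1]); o=-R.T@t
    return o+d*(z-o[2])/d[2]
def proj(c,X):
    f,cx,cy,R,t=c; P=np.atleast_2d(X)@R.T+t; return P[:,:2]/P[:,2:]*f+[cx,cy]
def grab(n): 
    c=cam(n); return c,cv2.cvtColor(vision.get_image(n),cv2.COLOR_RGB2BGR)
E
python3 - <<'E'
from h import *
a=cv2.imread("pics/top0.png")[160:225,148:292]
cv2.imwrite("pics/topz.png",cv2.resize(a,None,fx=5.5,fy=5.5,interpolation=cv2.INTER_CUBIC))
E
```

```text
(no output)
```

View pics/topz.png

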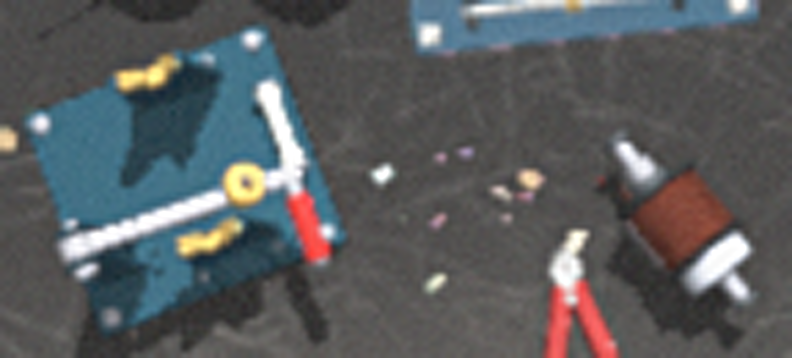

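Run:
```python
from h import *
c=cam("top")
def z(u,v,h): return ray(c,(u+.5)/5.5-.5+148,(v+.5)/5.5-.5+160,h)
for n,u,v,h in [("drum end",742,294,.041),("plain end",620,143,.041),("brakebear",210,240,.092),("plainbear",147,76,.092),("hinge",72,248,.116),("handle",310,226,.078),
 ("TL screw",40,122,.012),("TR",252,38,.012),("BL",110,317,.012),("BR",330,230,.012)]: print(n,z(u,v,h).round(4))
for p in [(0.5,.1),(.5,.15)]:
  for zz in (.2,.3): print(p,zz,env.inverse_kinematics([*p,zz],[0,np.cos(.2),np.sin(.2),0]) is not None)
```

```text
drum end [ 0.437  -0.1443  0.041 ]
plain end [ 0.5292 -0.0694  0.041 ]
brakebear [0.4637 0.1714 0.092 ]
plainbear [0.5614 0.2122 0.092 ]
hinge [0.4566 0.2464 0.116 ]
handle [0.4735 0.1146 0.078 ]
TL screw [0.5441 0.2995 0.012 ]
TR [0.5988 0.1656 0.012 ]
BL [0.4209 0.2501 0.012 ]
BR [0.4766 0.1128 0.012 ]
(0.5, 0.1) 0.2 True
(0.5, 0.1) 0.3 True
(0.5, 0.15) 0.2 True
(0.5, 0.15) 0.3 True
```

Run:
```python
from h import *
import pickle
def look(x,y,z,yaw,n):
    env.movep([x,y,z],[0,np.cos(yaw/2),np.sin(yaw/2),0]); c,i=grab("wrist"); cv2.imwrite(f"pics/{n}.png",i); pickle.dump(c,open(n+".pkl","wb"))
    print(n,env.current_time(),env.current_eef_pos())
look(.483+.03,-.107+.025,.17,np.radians(39),"w_reel")
look(.512+.04,.192+.015,.25,np.radians(22.2),"w_stand")
for n in("w_reel","w_stand"):
    cv2.imwrite(f"pics/{n}b.png",cv2.resize(cv2.imread(f"pics/{n}.png"),(800,600),interpolation=cv2.INTER_CUBIC))
```

```text
w_reel 2.0333 [ 0.51285592 -0.08400002  0.17002997]
w_stand 3.2417 [0.55267139 0.20411445 0.24934762]
```

View pics/w_reelb.png

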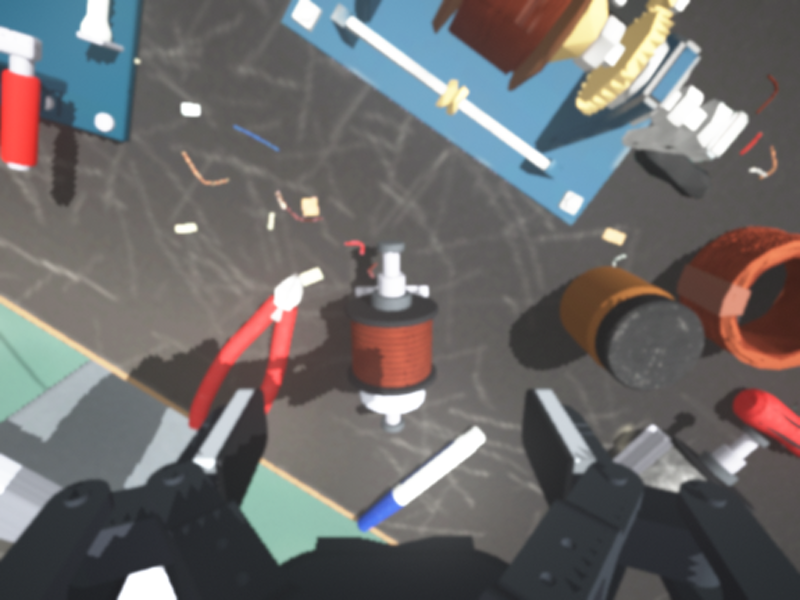

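View pics/w_standb.png

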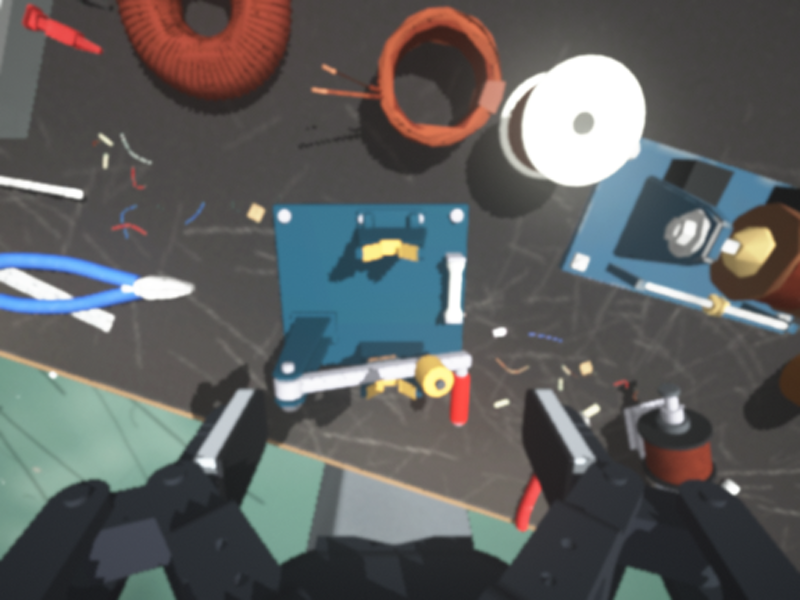

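Run:
```python
from h import *
import pickle
from scipy.optimize import least_squares
S=lambda p:(np.array(p)+.5)*.64-.5
def fit(n,M,px,p0):
    c=pickle.load(open(n+".pkl","rb")); M=np.array(M)/1000; px=S(px)
    def r(p):
        R=Rn.from_euler("z",p[2]).as_matrix(); return (proj(c,M@R.T+[p[0],p[1],0])-px)
    s=least_squares(lambda p:r(p).ravel(),p0,loss="soft_l1"); print(n,s.x.round(4),np.degrees(s.x[2]).round(2),"\n",r(s.x).round(1).tolist()); return s.x
fit("w_reel",[(66,0,41),(-66,0,41),(25,30,41),(25,-30,41),(-25,30,41),(-25,-30,41)],[(391,247),(394,428),(349,310),(437,310),(349,378),(435,378)],[.483,-.107,.68])
x=fit("w_stand",[(75,99,10),(75,-66,10),(53,0,93),(-53,0,93),(-68,-54.2,78),(-35,70,116)],[(274,206),(468,206),(390,253),(391,388),(460,397),(288,386)],[.512,.192,.387])
R=Rn.from_euler("z",x[2]).as_matrix()
for th in np.arange(0,2.3,.25):
    a=th-.3; P=R@[-.073,.07-.13*np.cos(a),.116+.13*np.sin(a)]+[x[0],x[1],.0]; P[2]-=.019
    print(th,P.round(3),env.inverse_kinematics(P,[0,np.cos(x[2]/2),np.sin(x[2]/2),0]) is not None)
```

```text
w_reel [ 0.4795 -0.109   0.6854] 39.27 
 [[0.1, -0.5], [-0.4, 1.5], [-2.5, -0.2], [1.1, -0.7], [-0.4, 0.7], [1.3, 0.2]]
w_stand [0.5152 0.192  0.3881] 22.24 
 [[-1.5, -0.4], [0.9, -1.1], [-0.1, 0.1], [-0.0, 2.0], [-0.4, 0.4], [0.8, -0.1]]
0.0 [0.468 0.114 0.059] True
0.25 [0.47  0.109 0.091] True
0.5 [0.469 0.111 0.123] True
0.75 [0.465 0.121 0.154] True
1.0 [0.459 0.137 0.181] True
1.25 [0.45  0.159 0.203] True
1.5 [0.439 0.186 0.218] True
1.75 [0.427 0.215 0.226] True
2.0 [0.415 0.245 0.226] True
2.25 [0.403 0.274 0.218] True
```

```bash
cat >> h.py <<'E'
SX,SY,SA=.5152,.192,.3881
def Q(a): return [0,np.cos(a/2),np.sin(a/2),0]
def st(x,y,z): # stand frame -> TCP for grasp point there
    return np.array([SX+np.cos(SA)*x-np.sin(SA)*y, SY+np.sin(SA)*x+np.cos(SA)*y, z-.019])
def hnd(th,x=-.073,r=.13): return st(x,.07-r*np.cos(th-.3),.116+r*np.sin(th-.3))
E
python3 - <<'E'
from h import *
set_gripper(.04,25)
p=hnd(0); env.movep(p+[0,0,.09],Q(SA)); env.movel(p,v=.15)
print(env.current_time(),env.current_contact_force())
set_gripper(.0,25); print(env.current_width(),env.current_grip_force(),env.current_contact_force().round(1))
for th in np.linspace(.12,2.2,18):
    env.movel(hnd(th),v=.12)
    if abs(env.current_contact_force()).max()>15 or th>2.1 or th<.2: print(round(th,2),env.current_contact_force().round(1),env.current_width(),env.current_time())
    if abs(env.current_contact_force()).max()>60: break
c,i=grab("side"); cv2.imwrite("pics/s1.png",cv2.resize(i[130:240,180:320],None,fx=5,fy=5,interpolation=cv2.INTER_CUBIC))
E
```

```text
5.1833 [-0.13599802 -0.08003278 -0.01840089]
0.013411297183330983 24.456144869327545 [-0.4  1.1  4.6]
0.12 [ 1.7  2.8 -1.3] 0.012536063570588838 5.8167
1.34 [  5.3 -11.2  15.4] 0.012826184041074485 8.65
1.47 [  3.4 -10.6  19.7] 0.012559049374892894 8.9333
1.59 [ 0.6 -8.7 24.2] 0.012798660970367066 9.2167
1.71 [-0.8 -6.6 25.8] 0.012838798761325362 9.5
1.83 [-1.4 -1.5 22.3] 0.013020710501654747 9.7833
1.96 [-1.   1.  17.2] 0.013003370197952134 10.0667
2.2 [1.6 4.6 9.2] 0.013420122282361904 10.6333
```

View pics/s1.png

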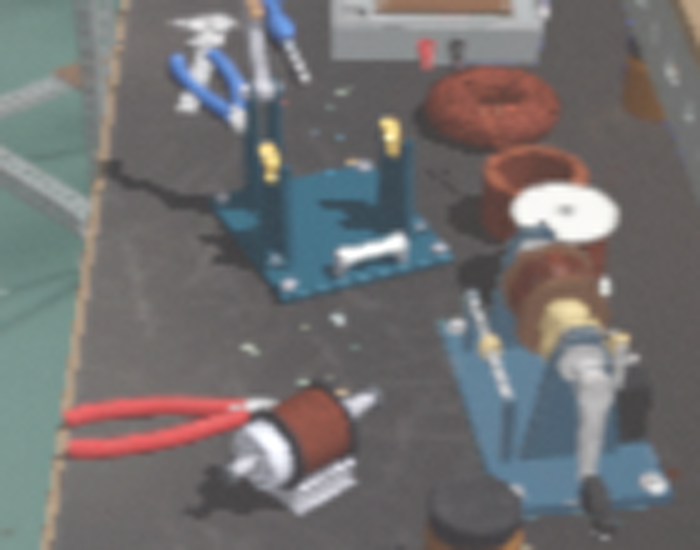

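Run:
```python
from h import *
import pickle
set_gripper(.045); env.pause(.3)
p=hnd(2.2); env.movel(p+[0,0,.06],v=.2)
a=.6854; set_gripper(.078,60)
env.movep([.4795,-.109,.13],Q(a)); env.movel([.4795,-.109,.018],v=.15)
print(env.current_time(),env.current_contact_force().round(1))
set_gripper(.0,60); print(env.current_width(),env.current_grip_force(),env.current_contact_force().round(1))
env.movel([.4795,-.109,.135],v=.15)
env.pause(.2)
print(env.current_width(),env.current_contact_force().round(1),env.current_wrist_torque().round(2),env.current_time())
c,i=grab("wrist"); pickle.dump(c,open("w2.pkl","wb")); cv2.imwrite("pics/w2.png",i)
c,j=grab("side"); cv2.imwrite("pics/s2f.png",j)
o=np.hstack([cv2.resize(i[120:384,120:392],(480,466)),cv2.resize(j[130:270,190:286],(320,466))])
cv2.imwrite("pics/w2b.png",o)
```

```text
14.6917 [0.9 0.4 0.5]
0.057673325331866865 63.278118800371885 [-3.   1.4  6.6]
0.05807223362737435 [ 0.3 -0.3 -3.4] [ 0.01 -0.03 -0.02] 16.1333
```

View pics/w2b.png

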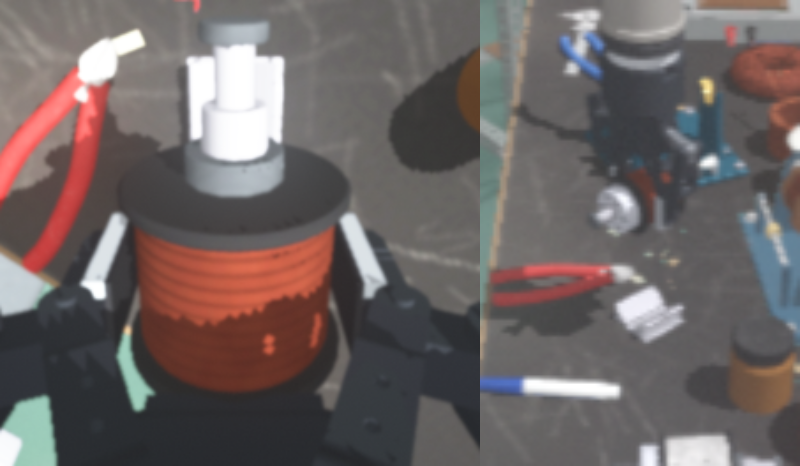

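Run:
```python
from h import *
import pickle
from scipy.optimize import least_squares
f,cx,cy,_,_=cam("wrist"); T=np.linalg.inv(vision.camera_params("wrist")["T_tool_cam"]); c=(f,cx,cy,T[:3,:3],T[:3,3])
# reel frame in tool: reel x=tool x, reel z = -tool z
M=np.array([(25,-30,0),(25,30,0),(25,0,30),(25,0,-30),(64,-9,0),(64,9,0)])/1e3
px=np.array([(121,190),(350,190),(236,235),(236,143),(200,29),(271,29)])*.5667+120
def X(p,M): 
    s,k=np.sin(p[3]),np.cos(p[3]); m=M*[1,1,-1]
    return np.c_[m[:,0]*k-m[:,2]*s+p[0],m[:,1]+p[1],m[:,0]*s+m[:,2]*k+p[2]]
for fix in(0,1):
    r=lambda p:proj(c,X(np.r_[p[:3],0 if fix else p[3]],M))-px
    s=least_squares(lambda p:r(p).ravel(),[0,0,-.019,0],x_scale=.01);print(s.x.round(4),s.cost,r(s.x).round(1).tolist())
```

```text
[ 0.001   0.0003 -0.0241  0.0679] 23.192880371597337 [[-0.8, -3.5], [0.9, -3.7], [0.2, 1.8], [-0.5, 3.3], [-1.2, 1.0], [1.3, 0.9]]
[ 0.0007  0.0004 -0.0208  0.    ] 39.210746370252686 [[0.0, -4.6], [0.1, -4.7], [0.2, 5.0], [-0.5, -0.8], [-1.3, 1.7], [1.5, 1.6]]
```

Run:
```python
from h import *
import pickle
p=st(-.001,0,.019)
env.movep([*p[:2],.135],Q(SA)); env.movel([*p[:2],.094],v=.12); env.pause(.2)
print(env.current_eef_pos(),env.current_time(),env.current_contact_force().round(1))
c,i=grab("wrist"); pickle.dump(c,open("w3.pkl","wb")); cv2.imwrite("pics/w3.png",i)
c,j=grab("side"); cv2.imwrite("pics/s3.png",j)
o=np.hstack([cv2.resize(i[120:384,120:392],(480,466)),cv2.resize(j[130:214,200:258],(320,466))])
cv2.imwrite("pics/w3b.png",o)
```

```text
[0.51520851 0.19191627 0.09515227] 18.0833 [ 0.6  0.1 -3.7]
```

View pics/w3b.png

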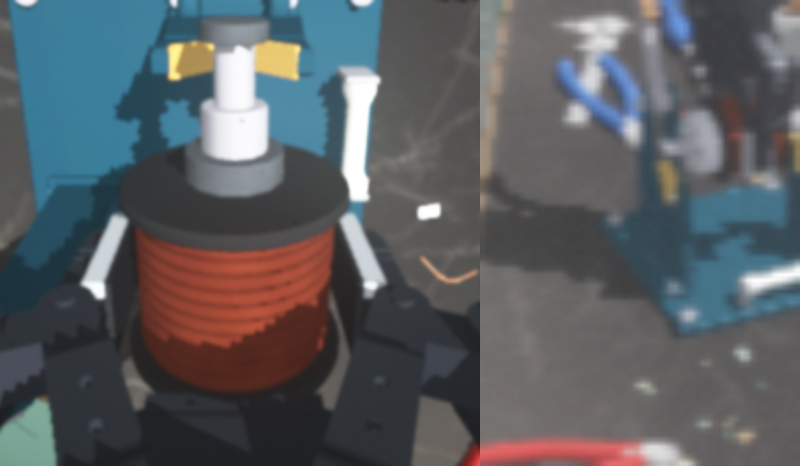

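Run:
```python
from h import *
import pickle
c=pickle.load(open("w3.pkl","rb"))
for x in(49,57):
  for y in (18,-18): 
    p=st(x/1e3,y/1e3,.097+.019); print(x,y,((proj(c,p)[0]-120)/.5667).round())
p=st(.075,-.066,.01+.019);print("corner",((proj(c,p)[0]-120)/.5667).round())
# horizontal shift in px per mm
i=cv2.imread("pics/w3.png")[120:185,200:300]; cv2.imwrite("pics/w3z.png",cv2.resize(i,None,fx=8,fy=8,interpolation=cv2.INTER_CUBIC))
```

```text
49 18 [169.  78.]
49 -18 [296.  78.]
57 18 [167.  50.]
57 -18 [297.  49.]
corner [387. -29.]
```

View pics/w3z.png

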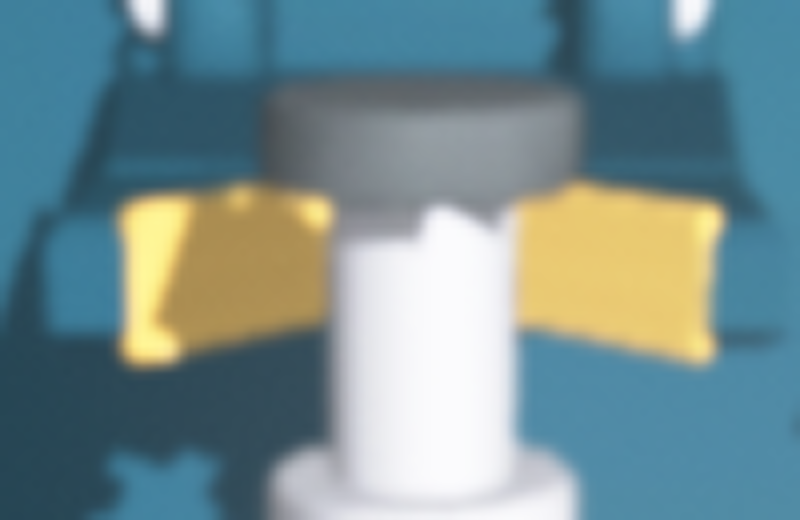

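Run:
```python
from h import *
p=st(-.002,-.0006,.019)
env.movel([*p[:2],.066],v=.08)
print(env.current_contact_force().round(1))
for z in np.arange(.064,.0515,-.0015):
    env.movel([*p[:2],z],v=.05); F=env.current_contact_force(); print(round(z,4),env.current_eef_pos().round(4),F.round(1))
    if F[2]>5: break
env.pause(.1)
set_gripper(.068); env.pause(.2); print(env.current_time(),env.current_contact_force().round(1))
set_gripper(.078)
q=env.current_eef_pos(); env.movel([q[0],q[1],.2],v=.2)
env.movep([.5527+.0,.2041,.25],Q(SA))
c,i=grab("wrist"); cv2.imwrite("pics/w4.png",i); c2,j=grab("top")
print(env.current_time())
o=np.hstack([cv2.resize(i[110:280,160:310],(480,544),interpolation=cv2.INTER_CUBIC),cv2.resize(j[155:221,145:183],(313,544),interpolation=cv2.INTER_CUBIC)])
for x in(-.053,.053): print(((proj(c,st(x,0,.099))[0]-[160,110])*3.2).round())
cv2.imwrite("pics/w4b.png",o)
```

```text
[-0.3  0.6 -3.3]
0.064 [0.5138 0.1909 0.0643] [ 0.3  0.  -4.8]
0.0625 [0.5135 0.1907 0.0625] [-0.1  0.1 -3.9]
0.061 [0.5135 0.1906 0.0609] [ 0.8 -0.1 -5. ]
0.0595 [0.5134 0.1906 0.0593] [ 0.4 -0.2 -4.1]
0.058 [0.5138 0.1908 0.0587] [-1.6 -1.3  1.5]
0.0565 [0.5139 0.1908 0.0585] [-4.3 -2.   9.7]
20.75 [ 0.1 -0.7  0.4]
22.35
[288. 431.]
[286. 157.]
```

View pics/w4b.png

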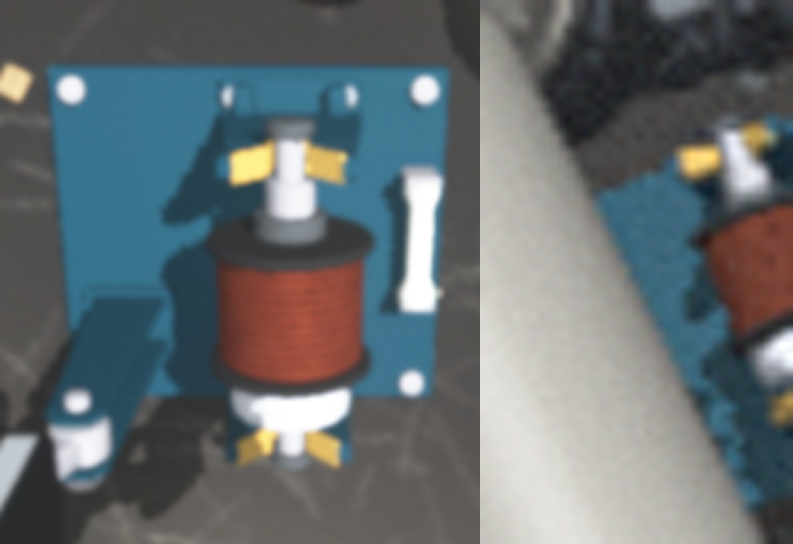

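Run:
```python
from h import *
set_gripper(.045,25)
q=env.current_eef_pos(); env.movel([q[0],q[1],.3],v=.2)
p=hnd(2.24,r=.132); env.movep(p+[0,0,.07],Q(SA)); env.movel(p,v=.12); print(env.current_contact_force().round(1),env.current_time())
set_gripper(0,25); print(env.current_width(),env.current_grip_force())
c,i=grab("top"); 
for th in np.r_[np.linspace(2.12,.46,15),.40,.36,.33,.315]:
    env.movel(hnd(th,r=.132),v=.1 if th>.45 else .05); F=env.current_contact_force()
    if th<.5 or abs(F).max()>15: print(round(th,3),F.round(1),env.current_width(),env.current_eef_pos().round(4))
print(env.current_time())
c,j=grab("side"); cv2.imwrite("pics/s5.png",cv2.resize(j[130:214,200:300],None,fx=7,fy=7,interpolation=cv2.INTER_CUBIC))
```

```text
[0.3 0.  0.4] 24.6083
0.012846555383787 24.464023411273956
0.46 [-0.9  5.6 -1. ] 0.012902367938498673 [0.4695 0.1097 0.1178]
0.4 [-2.3  4.3 -0.6] 0.012721004712988416 [0.4698 0.109  0.1101]
0.36 [-2.5  6.9 -1. ] 0.012628217834339761 [0.4699 0.1089 0.105 ]
0.33 [-3.8  5.8  3.1] 0.012682629272843448 [0.47   0.1088 0.1018]
0.315 [-6.8  5.1 11.7] 0.013065454487842841 [0.47   0.1088 0.101 ]
30.7333
```

View pics/s5.png

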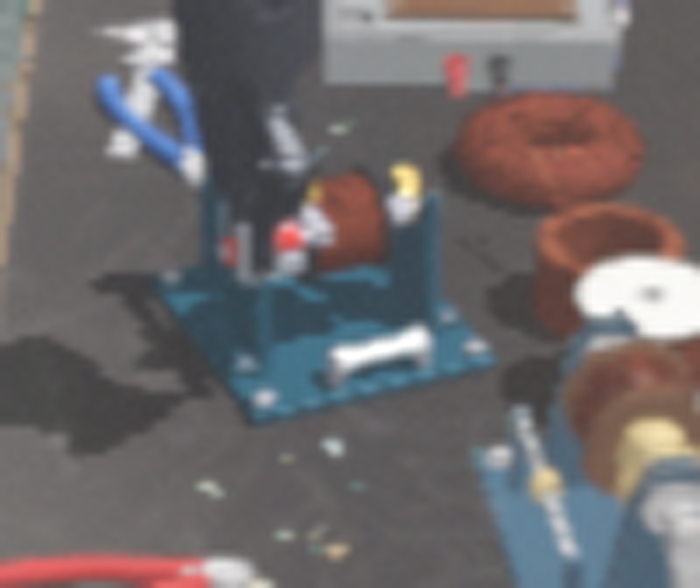

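The shoe has met the drum, since the vertical force rises at 0.33–0.315 rad. I'll release and retreat.

Run:
```python
from h import *
set_gripper(.045); env.pause(.3)
p=env.current_eef_pos(); env.movel(p+[0,0,.12],v=.12)
env.movep([.5527,.2041,.25],Q(SA)); env.pause(.3)
c,i=grab("wrist")
print(env.current_time(),env.current_contact_force().round(1))
for P in[(-.068,-.06,.135),(-.053,0,.099),(.053,0,.099)]: print(((proj(c,st(*P))[0]-[160,110])*3.2).round())
cv2.imwrite("pics/w6.png",cv2.resize(i[110:285,160:330],None,fx=3.2,fy=3.2,interpolation=cv2.INTER_CUBIC))
```

```text
33.575 [-0.4 -0.6  1.3]
[455. 517.]
[284. 429.]
[282. 155.]
```

View pics/w6.png

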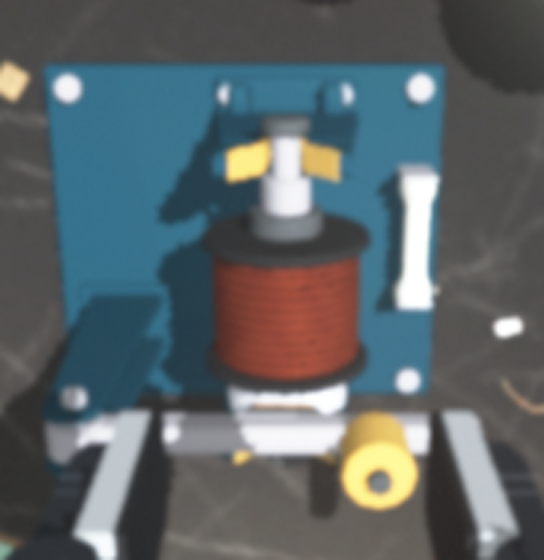

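The reel is seated in both bearings, with the spindle at (288,155) in the plain-end bearing. The arm lies level across the drum at about row 435. The gripper touches nothing.

```bash
python3 -c "
from h import *
env.movel(env.current_eef_pos()+[0,0,.05]); env.pause(.3); print(env.job_done())"
```

```text
the job is handed in; nothing more can be done
None
```

I loaded the copper reel into both bearings with its drum at the brake-arm end, lowered the brake arm until its shoe rested on the drum, and handed the job in at about 34 s; the verdict was not shown.

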